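# Re-rack the printed spool hubs by colour

## Task

Move the row of printed spool-hub adapters from the wooden cooling rack to the aluminium rack, in the order its coloured posts show: each adapter goes on the post of its own colour, turned so that the flat in its bore meets the flat of the post, all the way down on the coloured disc. The white adapter has no post: leave it where it stands.

Things in the scene. Friction and masses are not known exactly. Their poses are not given: they have to be found in the camera images.
- red_adapter: loose red adapter, about 45 g: upright octagonal hub 46 mm across flats, 44 mm tall; flange at its foot 56 mm across, 6 mm thick. D-shaped bore right through, radius 14.2 mm, its flat 4.2 mm from the axis on the +x side; a black line on top marks that side. Origin: on the axis, at the underside. x: from the axis square to the bore's flat; z up. Hub faces are square to x and every 45 degrees round.
- yellow_adapter: loose yellow adapter, about 45 g: upright octagonal hub 46 mm across flats, 44 mm tall; flange at its foot 56 mm across, 6 mm thick. D-shaped bore right through, radius 14.2 mm, its flat 4.2 mm from the axis on the +x side; a black line on top marks that side. Origin: on the axis, at the underside. x: from the axis square to the bore's flat; z up. Hub faces are square to x and every 45 degrees round.
- blue_adapter: loose blue adapter, about 45 g: upright octagonal hub 46 mm across flats, 44 mm tall; flange at its foot 56 mm across, 6 mm thick. D-shaped bore right through, radius 14.2 mm, its flat 4.2 mm from the axis on the +x side; a black line on top marks that side. Origin: on the axis, at the underside. x: from the axis square to the bore's flat; z up. Hub faces are square to x and every 45 degrees round.
- green_adapter: loose green adapter, about 45 g: upright octagonal hub 46 mm across flats, 44 mm tall; flange at its foot 56 mm across, 6 mm thick. D-shaped bore right through, radius 14.2 mm, its flat 4.2 mm from the axis on the +x side; a black line on top marks that side. Origin: on the axis, at the underside. x: from the axis square to the bore's flat; z up. Hub faces are square to x and every 45 degrees round.
- white_adapter: white adapter, same shape; it stays. At the start all five stand in a row 76 mm apart, in any order, on a plain wooden rack 18 mm high, each loosely over a steel pin 5 mm thick and 20 mm tall (lift straight up 25 mm to clear it). Origin: on the axis, at the underside; z up.
- red_post: fixed red D-shaped post on a red disc (64 mm across, 4 mm thick); four in a row 80 mm apart on an aluminium rack 18 mm high. Post radius 12 mm, flat 2 mm from the axis on its +x side (black line on disc), full size to 26 mm up, tapering to 8 mm wide at 40 mm up. Origin: on the axis, at the disc's underside; x square to the flat, z up. A seated adapter's underside is 4 mm above it.
- yellow_post: fixed yellow D-shaped post on a yellow disc (64 mm across, 4 mm thick); four in a row 80 mm apart on an aluminium rack 18 mm high. Post radius 12 mm, flat 2 mm from the axis on its +x side (black line on disc), full size to 26 mm up, tapering to 8 mm wide at 40 mm up. Origin: on the axis, at the disc's underside; x square to the flat, z up. A seated adapter's underside is 4 mm above it.
- blue_post: fixed blue D-shaped post on a blue disc (64 mm across, 4 mm thick); four in a row 80 mm apart on an aluminium rack 18 mm high. Post radius 12 mm, flat 2 mm from the axis on its +x side (black line on disc), full size to 26 mm up, tapering to 8 mm wide at 40 mm up. Origin: on the axis, at the disc's underside; x square to the flat, z up. A seated adapter's underside is 4 mm above it.
- green_post: fixed green D-shaped post on a green disc (64 mm across, 4 mm thick); four in a row 80 mm apart on an aluminium rack 18 mm high. Post radius 12 mm, flat 2 mm from the axis on its +x side (black line on disc), full size to 26 mm up, tapering to 8 mm wide at 40 mm up. Origin: on the axis, at the disc's underside; x square to the flat, z up. A seated adapter's underside is 4 mm above it.

How it is judged (in metres and radians):
At the end, for the whole second after the job is handed in: Each coloured adapter is on its own colour's post: axes within 5 mm, underside 0 to 7.5 mm above the post's origin (resting on the disc), flats within 0.6 rad, upright within 0.1 rad, released and at rest. The white adapter is upright, within 15 mm of its start (horizontal distance between red_adapter and red_post below 0.005 m and z of red_adapter in the frame of red_post between 0 and 0.0075 m and angle between the x axis of red_adapter and the x axis of red_post, either way round below 0.6 rad and angle between each of red_adapter, yellow_adapter, blue_adapter, green_adapter, white_adapter's own z axis and vertical below 0.1 rad and linear speed of each of red_adapter, yellow_adapter, blue_adapter, green_adapter below 0.02 m/s and angular speed of each of red_adapter, yellow_adapter, blue_adapter, green_adapter below 0.2 rad/s and contact force between each of red_adapter, yellow_adapter, blue_adapter, green_adapter and the fingers below 0.1 N and horizontal distance between yellow_adapter and yellow_post below 0.005 m and z of yellow_adapter in the frame of yellow_post between 0 and 0.0075 m and angle between the x axis of yellow_adapter and the x axis of yellow_post, either way round below 0.6 rad and horizontal distance between blue_adapter and blue_post below 0.005 m and z of blue_adapter in the frame of blue_post between 0 and 0.0075 m and angle between the x axis of blue_adapter and the x axis of blue_post, either way round below 0.6 rad and horizontal distance between green_adapter and green_post below 0.005 m and z of green_adapter in the frame of green_post between 0 and 0.0075 m and angle between the x axis of green_adapter and the x axis of green_post, either way round below 0.6 rad and distance of white_adapter from where it was at the start of the episode below 0.015 m); the robot touches nothing.
It fails at once if the white adapter was carried or knocked away from its place (distance of white_adapter from where it was at the start of the episode above 0.02 m).
It also fails if it takes over 106 s, if anything falls off the work surface, if the arm or the gripper's body presses on something with over 40 N, if the wrist force passes 120 N, or if a joint passes its speed limit or range.

## Robot

A 6-joint arm with a two-finger parallel gripper is mounted at the origin on the work surface. World frame = base frame: x ahead of the robot, y to its left, z up, the work surface at z = 0. Lengths are in mm, angles in rad, forces in N, time in s.
With the tool pointing down it reaches from about 350 to 775 mm from the base axis. Payload 7.3 kg.
Tool frame: the origin (TCP) lies between the finger pads; the fingertips stand 25 mm ahead of it and the grasp point (between the pads) lies 6 mm ahead of it; z points along the fingers, y is the line along which they close (so a half turn about z gives the same grasp; the last joint's range is limited). The gripper opens to 92 mm and grips with 3 to 60 N. Pads are 19 mm wide; open, the fingers measure 130 mm over their backs; the gripper's body (75 mm by 190 mm) begins 47 mm behind the grasp point.
Start: joints at [-1.254, 0.342, 1.524, -0, 1.275, -0.146], TCP at [234.412, -469.78, 251.741] pointing down, gripper open.
Joint ranges: [-2.53, 2.53], [-0.77, 2.02], [0.04, 2.7], [-1, 4.14], [0.28, 2.66], [-3.11, 3.11]. Speed limits (rad/s): [2.57, 2.57, 3.14, 3.14, 3.14, 3.14].

## Interface

Orientations are given as [roll, pitch, yaw] about the fixed x, y, z axes, in that order (R = Rz(yaw) Ry(pitch) Rx(roll)).
In Python, from plant import bot gives the robot as it stands.
- The arm moves only by the tool play_rows, never from a script. Its argument "commands" is a list of rows, each an object of numbers: "x", "y", "z": the shift along the tool's x, y, z in m; "twist": the turn about the tool's z in degrees. In form: [{"x": .., "y": .., "z": .., "twist": ..}, ...]. A call has exactly 8 rows; each row is the pose to reach, as a shift and turn from the pose commanded when the call began, along the tool's axes at that moment; what a row does not reach only later rows make up. A row lasts 1/10 s, in which the tool goes at most 50 mm and 8.59 degrees, less where a joint would pass 70% of its speed; a pose out of reach is approached as far as the arm can. A call with a gripper value outside its range is refused whole. "jaw" is the closure, from 0 (fully open) to 1 (shut), set as the call begins (left out, the last holds). The fingers move at their own pace and stop on an object; the grip force is fixed at half the most. Time passes only in rows, so rows that repeat a pose let the fingers close, or fill a call up. It gives the time, the measured TCP pose, the force, the opening and the grip force at its end, in the units of the state.
- bot.get_obs(): the state, without advancing time (a new reading comes with each control period).
- bot.capture(name): name is "scene" or "top" or "wrist"; returns a dict with "pixels" (480x640x3 uint8, red, green, blue), "fx", "fy", "cx", "cy" (pixels), "eye" and "rotation" of the camera in the world. Camera axes: x right, y down, z forward; pixel columns grow to the right and rows downward; lengths in mm; the calibration is good to about 2 mm. The wrist camera is an equidistant fisheye: a pixel r from the principal point sees the ray r / f radians off the axis. A picture is of the moment at which its call begins. There is no depth.
- bot.close_job(): hands the job in; it is judged then, once.
The state is a dict: "time": time; "joint_positions": joint angles; "dq": joint speeds; "tau": joint torques, N m; "tool_pos": TCP position; "tcp_rot": TCP orientation; "contact_force": force on the tool from outside, world axes, zero at the start; "moment": the same for the moment, N m; "grip_width": finger opening in mm; "finger_force": force on a finger pad.
Only numpy, scipy, OpenCV 4.12 (cv2) and the standard library are available. Lean on these libraries where they do the work, as an engineer would, in place of code of your own. Each camera call takes 0.05 s, during which the arm holds its last target. There are 200 camera calls.

## Working session

There is one attempt and no reset: what is moved stays moved. The work goes in short steps, Python scripts to look and compute and a tool call to move; the robot and the scene stay as the last step left them, time stands still between calls to the robot, and variables do not carry over. Pictures are saved under pics/ and viewed, at most 14 in all, crops included, and the job is handed in when it is done.

Besides the shell and the picture viewer there is one more tool, called as name(argument=value, ...), one argument or row to a line, values as JSON. play_rows: Moves the arm, as the interface text tells. Its arguments: {"type":"object","properties":{"commands":{"type":"array"},"jaw":{"type":"number"}},"required":["commands"]}

```bash
mkdir -p pics; ls
python3 - <<'E'
from plant import bot
import cv2
o=bot.get_obs();print(o)
for n in("top","scene"):
    c=bot.capture(n);print(n,c["fx"],c["cx"],c["cy"],c["eye"],c["rotation"])
    cv2.imwrite(f"pics/{n}0.png",c["pixels"][:,:,::-1])
E
```

```text
pics
{'time': 0.0, 'joint_positions': array([-1.25397164e+00,  3.42698226e-01,  1.52506030e+00,  6.30491246e-07,
        1.27541991e+00, -1.45991799e-01]), 'dq': array([ 1.23002993e-03, -1.80281323e-03,  1.32918109e-03,  1.76718864e-03,
        2.49346147e-03, -1.20219310e-05]), 'tau': array([ 1.97278525e-03, -4.31242919e+01, -2.44212663e+01,  7.19079142e-02,
        5.60267537e-02, -1.26455443e-04]), 'tool_pos': array([ 234.29620769, -469.37757976,  251.04255654]), 'tcp_rot': array([-3.14002382e+00, -2.31287218e-04,  4.62816116e-01]), 'contact_force': array([-0.23675006,  0.01222879, -0.33377331]), 'moment': array([-0.00834935,  0.0076201 , -0.01101319]), 'finger_force': 0.0, 'grip_width': 92.12529167974989}
top 491.37509586219613 316.2431643682259 237.9066764341386 [470.37527565  -0.75786042 700.32864378] [-3.03014475 -0.02398957 -1.54521205]
scene 476.92129234274876 318.5291973161787 237.56846520595892 [1134.74851164 -109.41235067  430.2014832 ] [-2.10597047  0.00727615  1.38293915]
```

View pics/top0.png

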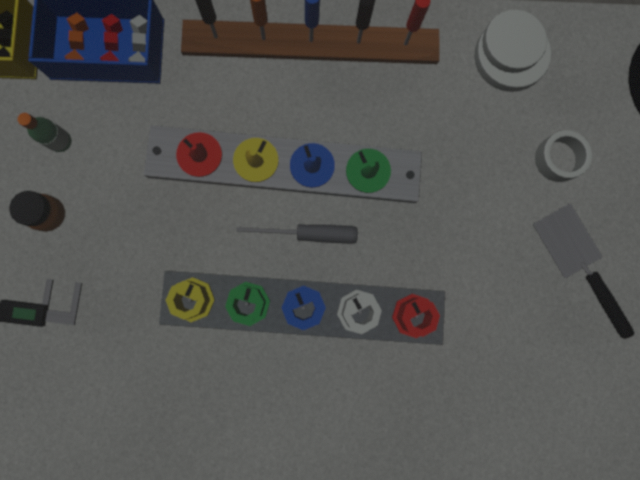

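View pics/scene0.png

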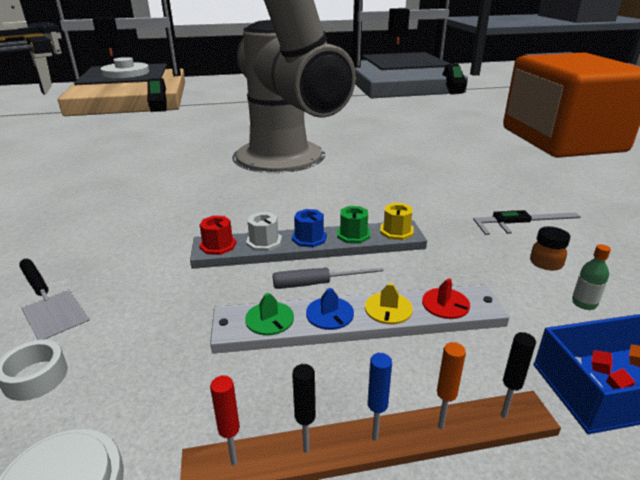

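The top view shows the adapters at row ~305: yellow (190,300), green (247,305), blue (304,308), white (359,312), red (415,316). The posts are at row ~160: red (199,154), yellow (256,160), blue (312,165), green (368,171). Next I'll measure them roughly by colour mask.

```bash
cat > h.py <<'E'
import numpy as np, cv2
from scipy.spatial.transform import Rotation as R
from plant import bot
HUE={'red':[(0,8),(172,180)],'yellow':[(22,36)],'green':[(45,80)],'blue':[(100,130)]}
def cap(n,save=None):
    c=bot.capture(n); c['R']=R.from_euler('xyz',c['rotation']).as_matrix(); c['fish']=n=='wrist'
    if save: cv2.imwrite(f'pics/{save}.png',c['pixels'][:,:,::-1])
    return c
def cast(c,uv,z):
    uv=np.atleast_2d(np.asarray(uv,float)); a=(uv-[c['cx'],c['cy']])/[c['fx'],c['fy']]
    if c['fish']:
        r=np.linalg.norm(a,axis=1,keepdims=True)+1e-12
        d=np.hstack([a/r*np.sin(r),np.cos(r)])
    else: d=np.hstack([a,np.ones((len(a),1))])
    d=d@c['R'].T; e=np.asarray(c['eye'])
    return (e+d*((z-e[2])/d[:,2])[:,None])[:,:2]
def proj(c,p):
    q=(np.atleast_2d(p)-np.asarray(c['eye']))@c['R']
    if c['fish']:
        n=np.linalg.norm(q[:,:2],axis=1,keepdims=True); a=q[:,:2]/n*np.arctan2(n,q[:,2:])
    else: a=q[:,:2]/q[:,2:]
    return a*[c['fx'],c['fy']]+[c['cx'],c['cy']]
def mask(c,col,s=110,v=40):
    h=cv2.cvtColor(c['pixels'],cv2.COLOR_RGB2HSV)
    return sum(cv2.inRange(h,(a,s,v),(b,255,255)) for a,b in HUE[col])
def blobs(m,amin=400):
    cs,_=cv2.findContours(m,cv2.RETR_EXTERNAL,cv2.CHAIN_APPROX_NONE)
    return [k for k in cs if cv2.contourArea(k)>amin]
E
python3 - <<'E'
from h import *
c=cap('top')
for col in HUE:
    for k in blobs(mask(c,col)):
        (x,y),r=cv2.minEnclosingCircle(k)
        post=y<230
        if not(130<x<450 and 120<y<340): continue
        P=cast(c,(x,y),22 if post else 45)[0]
        print(col,'post' if post else 'adapter',(round(x),round(y),round(r)),P.round(1))
w=cap('wrist','w0');o=bot.get_obs();print(w['fx'],w['cx'],w['cy'],w['eye'],w['R'].round(2),o['tool_pos'])
E
```

```text
red adapter (416, 316, 24) [ 444.3 -148.9]
red post (199, 154, 23) [661.2 153.7]
yellow adapter (189, 299, 24) [459.  150.1]
yellow post (255, 159, 22) [655.8  73.9]
green adapter (247, 303, 22) [454.7  74.1]
green post (368, 170, 22) [644.9 -85.9]
blue adapter (303, 307, 22) [4.512e+02 2.000e-01]
blue post (312, 165, 22) [650.2  -5.9]
371.64829954431775 320.41862573762313 237.43003658280625 [ 303.82061743 -435.07719381  385.32748938] [[ 0.45 -0.86 -0.25]
 [-0.89 -0.43 -0.12]
 [-0.    0.28 -0.96]] [ 234.34216238 -469.57323567  251.32200741]
```

View pics/w0.png

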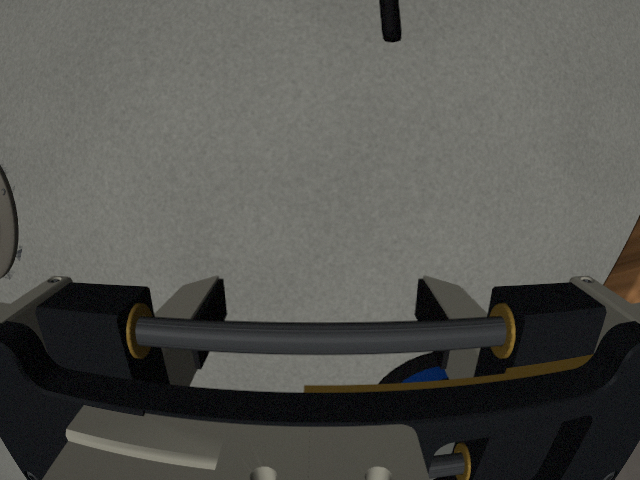

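The wrist image shows bare table, with the fingers in its lower part (rows above 270 are clear). I'll move over the racks so that both rows are in one wrist view.

play_rows(
  commands=[
    {"x": 0.02,"y": -0.015,"z": -0.02,"twist": 2},
    {"x": 0.05,"y": -0.04,"z": -0.049,"twist": 5},
    {"x": 0.08,"y": -0.065,"z": -0.049,"twist": 8},
    {"x": 0.115,"y": -0.09,"z": -0.049,"twist": 12},
    {"x": 0.15,"y": -0.115,"z": -0.049,"twist": 15},
    {"x": 0.185,"y": -0.14,"z": -0.049,"twist": 19},
    {"x": 0.22,"y": -0.17,"z": -0.049,"twist": 23},
    {"x": 0.25,"y": -0.195,"z": -0.049,"twist": 26.5},
  ],
)

```text
time: 1.0
tool_pos: [371.4, -181.6, 300.7]
tcp_rot: [-3.141, -0.0, -0.002]
contact_force: [0.3, -0.4, -1.7]
grip_width: 91.9
finger_force: 0.0
```

Run:
```python
from h import *
o=bot.get_obs();print(o['time'],o['tool_pos'],o['tcp_rot'])
```

```text
1.0 [ 371.39351122 -181.57992984  300.71302157] [-3.14135310e+00 -1.45782364e-04 -2.24464759e-03]
```

play_rows(
  commands=[
    {"x": 0.015,"y": -0.03},
    {"x": 0.035,"y": -0.065},
    {"x": 0.055,"y": -0.105},
    {"x": 0.07,"y": -0.14},
    {"x": 0.085,"y": -0.17},
    {"x": 0.091,"y": -0.182},
    {"x": 0.091,"y": -0.182},
    {"x": 0.091,"y": -0.182},
  ],
)

```text
invalid input at $.commands[0]: expected keys x, y, z, twist
```

Run:
```python
from h import *
w=cap('wrist','w1');o=bot.get_obs();print(o['time'],o['tool_pos'],o['tcp_rot'],w['eye'])
import pickle;pickle.dump(w,open('w1.pkl','wb'))
cv2.imwrite('pics/w1b.png',cv2.resize(w['pixels'][:300,130:530,::-1],None,fx=2,fy=2,interpolation=cv2.INTER_CUBIC))
```

```text
1.05 [ 372.71541399 -177.37158311  300.81098504] [-3.13829743e+00 -1.37011954e-03 -3.04724573e-03] [ 448.79868967 -181.02242709  434.84116074]
```

View pics/w1b.png

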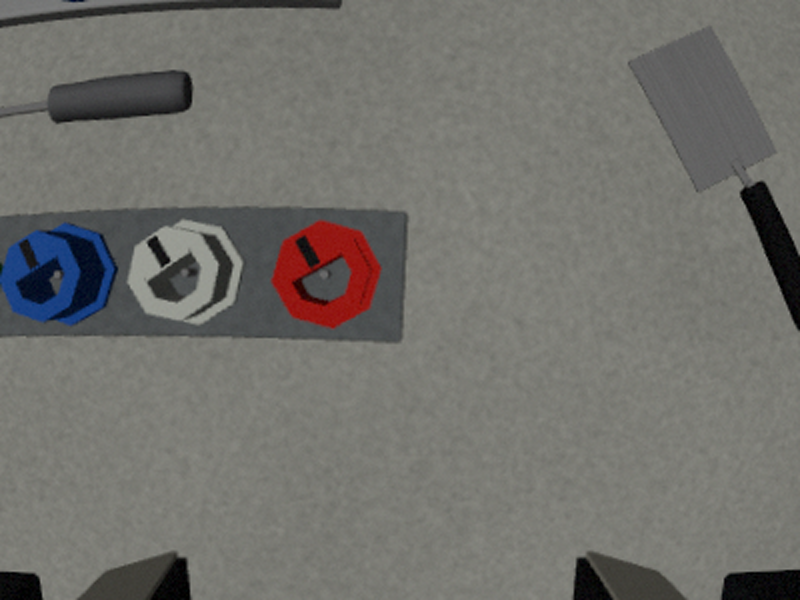

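The move was refused because every row needs all four keys. From this pose the view shows only red (325,275 in the crop), white (185,272) and blue (55,272). I'll resend the move with full rows.

play_rows(
  commands=[
    {"x": 0.015,"y": -0.03,"z": 0,"twist": 0},
    {"x": 0.035,"y": -0.065,"z": 0,"twist": 0},
    {"x": 0.055,"y": -0.105,"z": 0,"twist": 0},
    {"x": 0.07,"y": -0.14,"z": 0,"twist": 0},
    {"x": 0.085,"y": -0.17,"z": 0,"twist": 0},
    {"x": 0.091,"y": -0.182,"z": 0,"twist": 0},
    {"x": 0.091,"y": -0.182,"z": 0,"twist": 0},
    {"x": 0.091,"y": -0.182,"z": 0,"twist": 0},
  ],
)

```text
time: 1.85
tool_pos: [461.7, -2.3, 300.5]
tcp_rot: [3.141, 0.001, 0.001]
contact_force: [0.3, -0.2, -0.1]
grip_width: 92.2
finger_force: 0.0
```

Run:
```python
from h import *
w=cap('wrist','w2');o=bot.get_obs();print(o['time'],o['tool_pos'],o['tcp_rot'],w['eye'])
import pickle;pickle.dump(w,open('w2.pkl','wb'))
cv2.imwrite('pics/w2b.png',cv2.resize(w['pixels'][:300,120:520,::-1],None,fx=2,fy=2,interpolation=cv2.INTER_CUBIC))
```

```text
1.9 [461.60844767  -2.65114813 300.60671909] [ 3.14103294e+00  4.76672046e-04 -4.65099430e-04] [539.18070354  -1.44178012 434.54946057]
```

View pics/w2b.png

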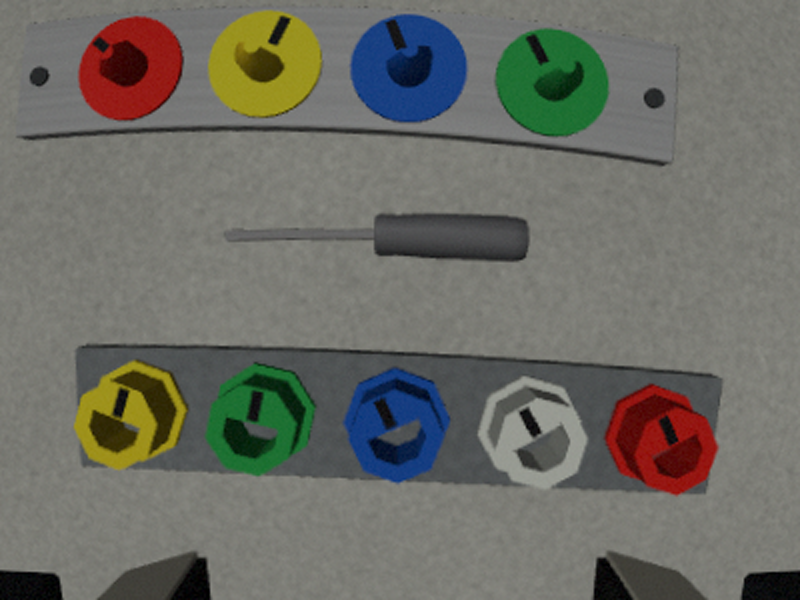

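All nine objects are visible with their black marks, for example the yellow adapter at (120,425) with its mark at (121,403), and the red post at (130,68) with its mark at (100,45). Next I'll compute centres and yaws.

```bash
cat > m.py <<'E'
from h import *
import pickle
def mark(c,k,z):
    m=np.zeros((480,640),np.uint8); cv2.drawContours(m,[cv2.convexHull(k)],-1,255,-1)
    big=lambda a:cv2.resize(a,None,fx=4,fy=4,interpolation=cv2.INTER_CUBIC)
    v=big(c['pixels']).max(2); d=((v<45)&(cv2.erode(big(m),np.ones((9,9)))>127)).astype(np.uint8)*255
    out=[]
    for q in blobs(d,120):
        r=cv2.minAreaRect(q); P=cast(c,(cv2.boxPoints(r)+.5)/4-.5,z)
        e=[P[1]-P[0],P[2]-P[1]]; e.sort(key=np.linalg.norm); L,W=np.linalg.norm(e[1]),np.linalg.norm(e[0])
        out.append((cv2.contourArea(q),P.mean(0),np.arctan2(e[1][1],e[1][0]),L,W))
    return out
def support_centre(P,yaw,eye,near=100):
    # P: contour cast on the flange top; only directions toward the camera foot show the flange
    d=np.asarray(eye)[:2]-P.mean(0); a0=np.arctan2(d[1],d[0]); ph=a0+np.radians(np.arange(-near,near+1,4))
    u=np.c_[np.cos(ph),np.sin(ph)]; t=(ph-yaw+np.pi/8)%(np.pi/4)-np.pi/8
    ho=28/np.cos(np.pi/8)*np.cos(np.pi/8-abs(t)); b=(P@u.T).max(0)-ho
    s,*_=np.linalg.lstsq(u,b,rcond=None); return s,np.std(b-u@s)
E
python3 - <<'E'
from m import *
w=pickle.load(open('w2.pkl','rb'))
for col in HUE:
    for k in blobs(mask(w,col),600):
        (x,y),r=cv2.minEnclosingCircle(k)
        if not(120<x<520 and y<260): continue
        P=cast(w,cv2.convexHull(k)[:,0],22 if y<100 else 24)
        if y<100: (a,b),rr=cv2.minEnclosingCircle(P.astype(np.float32)); ctr=np.array([a,b]); ex=rr
        else: ctr,ex=P.mean(0),0
        print(col,'post' if y<100 else 'adap',ctr.round(1),round(ex,1))
        for A,q,th,L,W in mark(w,k,22 if y<100 else 62):
            if y>100 or A<700:
                c2,res=support_centre(P,th,w['eye']) if y>100 else (ctr,0)
                d=q-c2; print('   A',A,'mark',q.round(1),'th',round(th,3),'bear',round(np.arctan2(d[1],d[0]),3),'dist',round(np.hypot(*d),1),'LW',round(L,1),round(W,1),'ctr',c2.round(1),round(res,2))
E
```

```text
red adap [ 439.5 -156.2] 0
   A 882.5 mark [ 455.6 -145.1] th -2.665 bear 0.416 dist 12.3 LW 15.7 5.5 ctr [ 444.4 -150. ] 0.33
red post [661.6 154.1] 32.6
   A 202.5 mark [664.6 146.3] th -2.921 bear -1.206 dist 8.4 LW 13.9 4.2 ctr [661.6 154.1] 0
   A 372.5 mark [678.7 172.7] th -2.344 bear 0.827 dist 25.3 LW 8.9 5.0 ctr [661.6 154.1] 0
yellow adap [451.9 160.9] 0
   A 815.5 mark [470.5 148.4] th -0.379 bear -0.324 dist 12.6 LW 14.8 5.1 ctr [458.5 152.4] 0.34
yellow post [656.2  74.5] 32.3
green adap [451.8  78.8] 0
   A 3560.5 mark [450.   82.5] th -2.214 bear 2.269 dist 7.1 LW 24.3 15.6 ctr [454.5  77.1] 1.2
   A 1010.0 mark [467.5  74. ] th -0.246 bear -0.232 dist 13.3 LW 15.5 5.3 ctr [454.6  77. ] 0.27
   A 3201.0 mark [469.   59.7] th -2.479 bear -0.875 dist 22.6 LW 40.6 17.0 ctr [454.5  77. ] 0.63
green post [645.7 -85.4] 32.2
blue adap [ 4.521e+02 -3.000e-01] 0
   A 1225.0 mark [443.7   7.4] th -1.934 bear 2.419 dist 9.7 LW 16.0 9.0 ctr [450.9   1. ] 0.36
   A 1016.5 mark [463.3   6.7] th -2.688 bear 0.431 dist 13.6 LW 14.8 5.2 ctr [450.9   1. ] 0.38
   A 740.0 mark [475.4  -7.4] th -1.937 bear -0.332 dist 25.8 LW 18.7 4.0 ctr [450.9   1. ] 0.36
blue post [651.   -5.5] 32.2
```

Run:
```python
from m import *
w=pickle.load(open('w2.pkl','rb'))
for col in HUE:
    for k in blobs(mask(w,col),600):
        (x,y),r=cv2.minEnclosingCircle(k)
        if not(120<x<520 and y<100): continue
        P=cast(w,cv2.convexHull(k)[:,0],22); (a,b),rr=cv2.minEnclosingCircle(P.astype(np.float32))
        for A,q,th,L,W in mark(w,k,22):
            d=q-[a,b]; print(col,A,q.round(1),'th',round(th,3),'bear',round(np.arctan2(d[1],d[0]),3),'dist',round(np.hypot(*d),1),round(L,1),round(W,1))
```

```text
red 202.5 [664.6 146.3] th -2.921 bear -1.206 dist 8.4 13.9 4.2
red 372.5 [678.7 172.7] th -2.344 bear 0.827 dist 25.3 8.9 5.0
yellow 874.0 [675.5  66.3] th -0.431 bear -0.398 dist 21.0 17.3 5.2
green 1466.5 [644.2 -92.9] th -0.759 bear -1.765 dist 7.6 29.5 9.3
green 973.5 [664.8 -76.8] th -2.691 bear 0.421 dist 20.9 17.8 5.7
blue 793.0 [644.   -8.4] th -1.028 bear -2.746 dist 7.5 16.5 7.1
blue 969.0 [670.9   1.6] th -2.825 bear 0.342 dist 21.1 17.4 5.4
```

```bash
cat > plan.py <<'E'
import numpy as np, sys
A={'red':(444.4,-150,.46),'yellow':(458.5,152.4,-.37),'green':(454.6,77,-.24),'blue':(450.9,1,.445)}
B={'red':(661.6,154.1,.81),'yellow':(656.2,74.5,-.41),'blue':(651,-5.5,.335),'green':(645.7,-85.4,.43)}
K={'red':-np.pi/4}
cur=[462,-1.7,300.7,0.]
def go(tag,x,y,z,yaw):
    global cur
    dx,dy=x-cur[0],y-cur[1]; c,s=np.cos(cur[3]),np.sin(cur[3])
    r=[round((c*dx+s*dy)/1e3,3),round((s*dx-c*dy)/1e3,3),round((cur[2]-z)/1e3,3),round(np.degrees(cur[3]-yaw),1)]
    print(tag,'x %.3f y %.3f z %.3f twist %.1f'%tuple(r))
    cur=[cur[0]+1e3*(c*r[0]+s*r[1]),cur[1]+1e3*(s*r[0]-c*r[1]),cur[2]-1e3*r[2],cur[3]-np.radians(r[3])]
for n in ['red','green','blue','yellow']:
    k=K.get(n,0)+np.pi/2; a,b=A[n],B[n]
    go(n+' hover',a[0],a[1],135,a[2]+k); go(' pick',*a[:2],55,a[2]+k); go(' lift',*a[:2],135,a[2]+k)
    go(' transfer',*b[:2],135,b[2]+k); go(' place',*b[:2],59,b[2]+k); go(' up',*b[:2],135,b[2]+k)
E
python3 plan.py
```

```text
red hover x -0.018 y 0.148 z 0.166 twist -71.4
 pick x -0.000 y 0.000 z 0.080 twist 0.0
 lift x -0.000 y 0.000 z -0.080 twist 0.0
 transfer x 0.357 y 0.109 z -0.000 twist -20.0
 place x 0.000 y 0.000 z 0.076 twist -0.0
 up x 0.000 y 0.000 z -0.076 twist -0.0
green hover x -0.072 y -0.208 z -0.000 twist 15.2
 pick x 0.000 y -0.000 z 0.080 twist -0.0
 lift x 0.000 y -0.000 z -0.080 twist -0.0
 transfer x -0.112 y 0.224 z -0.000 twist -38.4
 place x 0.000 y -0.000 z 0.076 twist -0.0
 up x 0.000 y -0.000 z -0.076 twist -0.0
blue hover x 0.160 y -0.141 z -0.000 twist -0.9
 pick x -0.000 y -0.000 z 0.080 twist 0.0
 lift x -0.000 y -0.000 z -0.080 twist 0.0
 transfer x -0.092 y 0.178 z -0.000 twist 6.3
 place x -0.000 y -0.000 z 0.076 twist 0.0
 up x -0.000 y -0.000 z -0.076 twist 0.0
yellow hover x 0.212 y -0.130 z -0.000 twist 40.4
 pick x -0.000 y -0.000 z 0.080 twist -0.0
 lift x -0.000 y -0.000 z -0.080 twist -0.0
 transfer x -0.001 y 0.212 z -0.000 twist 2.3
 place x -0.000 y 0.000 z 0.076 twist -0.0
 up x -0.000 y 0.000 z -0.076 twist -0.0
```

play_rows(
  commands=[
    {"x": -0.002,"y": 0.015,"z": 0.01,"twist": -7},
    {"x": -0.005,"y": 0.04,"z": 0.03,"twist": -14},
    {"x": -0.008,"y": 0.07,"z": 0.05,"twist": -21},
    {"x": -0.012,"y": 0.1,"z": 0.07,"twist": -28},
    {"x": -0.015,"y": 0.125,"z": 0.09,"twist": -35},
    {"x": -0.018,"y": 0.14,"z": 0.105,"twist": -42},
    {"x": -0.018,"y": 0.148,"z": 0.115,"twist": -49},
    {"x": -0.018,"y": 0.148,"z": 0.12,"twist": -56},
  ],
)

```text
time: 2.7
tool_pos: [442.7, -152.0, 179.8]
tcp_rot: [-3.14, 0.001, 0.979]
contact_force: [0.8, 0.6, 0.9]
grip_width: 91.9
finger_force: 0.0
```

play_rows(
  commands=[
    {"x": 0,"y": 0,"z": 0.01,"twist": -6},
    {"x": 0,"y": 0,"z": 0.02,"twist": -11},
    {"x": 0,"y": 0,"z": 0.035,"twist": -15.4},
    {"x": 0,"y": 0,"z": 0.043,"twist": -15.4},
    {"x": 0,"y": 0,"z": 0.046,"twist": -15.4},
    {"x": 0,"y": 0,"z": 0.046,"twist": -15.4},
    {"x": 0,"y": 0,"z": 0.046,"twist": -15.4},
    {"x": 0,"y": 0,"z": 0.046,"twist": -15.4},
  ],
)

```text
time: 3.5
tool_pos: [444.4, -149.9, 135.3]
tcp_rot: [3.14, 0.0, 1.246]
contact_force: [0.5, 0.2, -0.3]
grip_width: 91.8
finger_force: 0.0
```

Run:
```python
from h import *
w=cap('wrist','w3')
o=bot.get_obs();print(o['time'],o['tool_pos'],o['tcp_rot'],w['eye'])
print(proj(w,[[444.4,-150,62],[444.4,-150,24]]))
```

```text
3.55 [ 444.29928366 -149.84687238  135.22364057] [3.14049363e+00 2.79504108e-04 1.24606053e+00] [470.02803126 -77.24203038 269.34693224]
[[318.0048446  264.00160953]
 [318.25619516 244.84788649]]
```

View pics/w3.png

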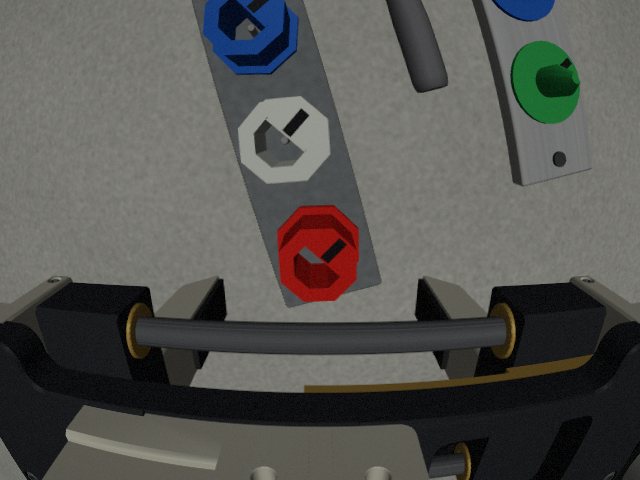

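The red hub top is centred at (318,262), against a predicted (318,264). It sits midway between the fingers with its faces square to them, so I'll grasp.

play_rows(
  commands=[
    {"x": 0,"y": 0,"z": 0.01,"twist": 0},
    {"x": 0,"y": 0,"z": 0.03,"twist": 0},
    {"x": 0,"y": 0,"z": 0.05,"twist": 0},
    {"x": 0,"y": 0,"z": 0.065,"twist": 0},
    {"x": 0,"y": 0,"z": 0.075,"twist": 0},
    {"x": 0,"y": 0,"z": 0.08,"twist": 0},
    {"x": 0,"y": 0,"z": 0.08,"twist": 0},
    {"x": 0,"y": 0,"z": 0.08,"twist": 0},
  ],
)

```text
time: 4.35
tool_pos: [444.4, -149.8, 55.1]
tcp_rot: [3.141, 0.0, 1.247]
contact_force: [0.1, -0.2, -0.2]
grip_width: 91.9
finger_force: 0.0
```

play_rows(
  commands=[
    {"x": 0,"y": 0,"z": 0,"twist": 0},
    {"x": 0,"y": 0,"z": 0,"twist": 0},
    {"x": 0,"y": 0,"z": 0,"twist": 0},
    {"x": 0,"y": 0,"z": 0,"twist": 0},
    {"x": 0,"y": 0,"z": 0,"twist": 0},
    {"x": 0,"y": 0,"z": 0,"twist": 0},
    {"x": 0,"y": 0,"z": 0,"twist": 0},
    {"x": 0,"y": 0,"z": 0,"twist": 0},
  ],
  jaw=1,
)

```text
time: 5.15
tool_pos: [444.0, -149.7, 54.7]
tcp_rot: [-3.142, 0.0, 1.246]
contact_force: [-1.0, 0.8, 0.9]
grip_width: 46.0
finger_force: 29.9
```

play_rows(
  commands=[
    {"x": 0,"y": 0,"z": -0.01,"twist": 0},
    {"x": 0,"y": 0,"z": -0.025,"twist": 0},
    {"x": 0,"y": 0,"z": -0.045,"twist": 0},
    {"x": 0,"y": 0,"z": -0.065,"twist": 0},
    {"x": 0,"y": 0,"z": -0.08,"twist": 0},
    {"x": 0.005,"y": 0.002,"z": -0.08,"twist": 0},
    {"x": 0.02,"y": 0.006,"z": -0.08,"twist": 0},
    {"x": 0.05,"y": 0.015,"z": -0.08,"twist": 0},
  ],
)

```text
time: 5.95
tool_pos: [473.9, -107.3, 134.4]
tcp_rot: [-3.141, 0.0, 1.244]
contact_force: [0.1, -0.4, -0.7]
grip_width: 46.0
finger_force: 29.9
```

play_rows(
  commands=[
    {"x": 0.035,"y": 0.011,"z": 0,"twist": 0},
    {"x": 0.075,"y": 0.023,"z": 0,"twist": 0},
    {"x": 0.12,"y": 0.037,"z": 0,"twist": -3},
    {"x": 0.165,"y": 0.05,"z": 0,"twist": -7},
    {"x": 0.21,"y": 0.064,"z": 0,"twist": -11},
    {"x": 0.25,"y": 0.077,"z": 0,"twist": -15},
    {"x": 0.285,"y": 0.087,"z": 0,"twist": -18},
    {"x": 0.307,"y": 0.094,"z": 0,"twist": -20},
  ],
)

```text
time: 6.75
tool_pos: [661.6, 157.1, 133.3]
tcp_rot: [-3.141, -0.0, 1.599]
contact_force: [0.4, 0.3, 0.1]
grip_width: 45.8
finger_force: 29.9
```

play_rows(
  commands=[
    {"x": 0,"y": 0,"z": 0,"twist": 0},
    {"x": 0,"y": 0,"z": 0,"twist": 0},
    {"x": 0,"y": 0,"z": 0,"twist": 0},
    {"x": 0,"y": 0,"z": 0,"twist": 0},
    {"x": 0,"y": 0,"z": 0.01,"twist": 0},
    {"x": 0,"y": 0,"z": 0.02,"twist": 0},
    {"x": 0,"y": 0,"z": 0.02,"twist": 0},
    {"x": 0,"y": 0,"z": 0.02,"twist": 0},
  ],
)

```text
time: 7.55
tool_pos: [660.8, 153.8, 114.0]
tcp_rot: [-3.14, 0.0, 1.595]
contact_force: [-0.6, 0.3, -0.7]
grip_width: 45.7
finger_force: 29.9
```

Run:
```python
from h import *
w=cap('wrist');o=bot.get_obs();print(o['tool_pos'],o['tcp_rot'])
cv2.imwrite('pics/w4.png',cv2.resize(w['pixels'][100:340,160:480,::-1],None,fx=2,fy=2))
print(proj(w,[[661.6,154.1,58],[661.6,154.1,115-37+44]]))
```

```text
[661.10952063 153.87606038 114.49296511] [-3.14127222e+00  1.26316594e-04  1.59534384e+00]
[[318.7528907  273.33923134]
 [317.93744651 333.70166083]]
```

View pics/w4.png

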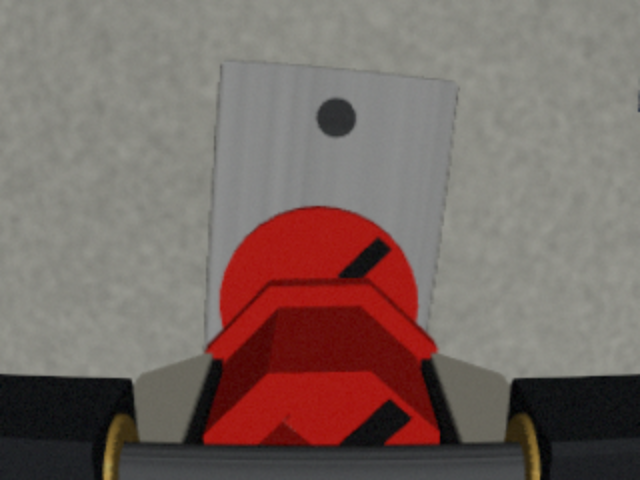

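The held red adapter's mark at (378,425) is parallel to the disc's mark at (365,258), and the adapter is centred over the disc. I'll lower it and release.

play_rows(
  commands=[
    {"x": 0,"y": 0,"z": 0.008,"twist": 0},
    {"x": 0,"y": 0,"z": 0.018,"twist": 0},
    {"x": 0,"y": 0,"z": 0.028,"twist": 0},
    {"x": 0,"y": 0,"z": 0.038,"twist": 0},
    {"x": 0,"y": 0,"z": 0.047,"twist": 0},
    {"x": 0,"y": 0,"z": 0.053,"twist": 0},
    {"x": 0,"y": 0,"z": 0.056,"twist": 0},
    {"x": 0,"y": 0,"z": 0.056,"twist": 0},
  ],
)

```text
time: 8.4
tool_pos: [660.9, 154.1, 58.8]
tcp_rot: [-3.141, 0.0, 1.596]
contact_force: [-1.2, 0.6, -0.0]
grip_width: 45.6
finger_force: 29.9
```

play_rows(
  commands=[
    {"x": 0,"y": 0,"z": 0,"twist": 0},
    {"x": 0,"y": 0,"z": 0,"twist": 0},
    {"x": 0,"y": 0,"z": 0,"twist": 0},
    {"x": 0,"y": 0,"z": 0,"twist": 0},
    {"x": 0,"y": 0,"z": 0,"twist": 0},
    {"x": 0,"y": 0,"z": 0,"twist": 0},
    {"x": 0,"y": 0,"z": 0,"twist": 0},
    {"x": 0,"y": 0,"z": 0,"twist": 0},
  ],
  jaw=0,
)

```text
time: 9.2
tool_pos: [661.1, 154.0, 58.7]
tcp_rot: [3.142, 0.0, 1.596]
contact_force: [0.3, -0.2, -0.7]
grip_width: 91.7
finger_force: 0.0
```

play_rows(
  commands=[
    {"x": 0,"y": 0,"z": -0.01,"twist": 0},
    {"x": 0,"y": 0,"z": -0.025,"twist": 0},
    {"x": 0,"y": 0,"z": -0.045,"twist": 0},
    {"x": 0,"y": 0,"z": -0.065,"twist": 0},
    {"x": 0,"y": 0,"z": -0.076,"twist": 0},
    {"x": 0,"y": 0,"z": -0.076,"twist": 0},
    {"x": 0,"y": 0,"z": -0.076,"twist": 0},
    {"x": 0,"y": 0,"z": -0.076,"twist": 0},
  ],
)

```text
time: 10.0
tool_pos: [660.5, 153.9, 133.6]
tcp_rot: [-3.14, 0.0, 1.595]
contact_force: [-0.0, 0.1, -0.6]
grip_width: 92.0
finger_force: 0.0
```

Run:
```python
from h import *
w=cap('wrist');o=bot.get_obs();print(o['time'],o['tool_pos'],o['tcp_rot'])
cv2.imwrite('pics/w5.png',cv2.resize(w['pixels'][100:340,160:480,::-1],None,fx=2,fy=2))
print((proj(w,[[661.6,154.1,66],[661.6,154.1,22]])-[160,100])*2)
```

```text
10.05 [660.54053765 153.91789307 133.45581826] [-3.13943100e+00  3.02958909e-04  1.59555903e+00]
[[318.8426683  332.16612944]
 [319.36733177 287.12362998]]
```

View pics/w5.png

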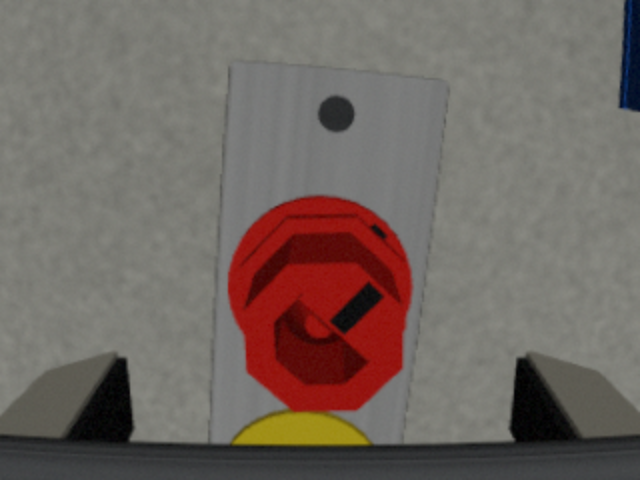

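Red is seated: its hub centre is at (325,330) against a predicted (319,332), the mark lines up with the disc's mark, and no tilt is visible. Next is green.

play_rows(
  commands=[
    {"x": -0.006,"y": -0.018,"z": 0,"twist": 1},
    {"x": -0.018,"y": -0.053,"z": 0,"twist": 4},
    {"x": -0.033,"y": -0.095,"z": 0,"twist": 7},
    {"x": -0.048,"y": -0.138,"z": 0,"twist": 10},
    {"x": -0.061,"y": -0.175,"z": 0,"twist": 13},
    {"x": -0.069,"y": -0.199,"z": 0,"twist": 15},
    {"x": -0.072,"y": -0.208,"z": 0,"twist": 15.2},
    {"x": -0.072,"y": -0.208,"z": 0,"twist": 15.2},
  ],
)

```text
time: 10.85
tool_pos: [454.6, 76.7, 134.7]
tcp_rot: [-3.141, 0.0, 1.33]
contact_force: [0.4, 0.3, 0.5]
grip_width: 91.7
finger_force: 0.0
```

play_rows(
  commands=[
    {"x": 0,"y": 0,"z": 0,"twist": 0},
    {"x": 0,"y": 0,"z": 0.01,"twist": 0},
    {"x": 0,"y": 0,"z": 0.03,"twist": 0},
    {"x": 0,"y": 0,"z": 0.05,"twist": 0},
    {"x": 0,"y": 0,"z": 0.065,"twist": 0},
    {"x": 0,"y": 0,"z": 0.075,"twist": 0},
    {"x": 0,"y": 0,"z": 0.08,"twist": 0},
    {"x": 0,"y": 0,"z": 0.08,"twist": 0},
  ],
)

```text
time: 11.65
tool_pos: [455.0, 76.9, 54.0]
tcp_rot: [-3.141, 0.0, 1.33]
contact_force: [0.5, 0.0, 0.3]
grip_width: 91.7
finger_force: 0.0
```

play_rows(
  commands=[
    {"x": 0,"y": 0,"z": 0,"twist": 0},
    {"x": 0,"y": 0,"z": 0,"twist": 0},
    {"x": 0,"y": 0,"z": 0,"twist": 0},
    {"x": 0,"y": 0,"z": 0,"twist": 0},
    {"x": 0,"y": 0,"z": 0,"twist": 0},
    {"x": 0,"y": 0,"z": 0,"twist": 0},
    {"x": 0,"y": 0,"z": 0,"twist": 0},
    {"x": 0,"y": 0,"z": 0,"twist": 0},
  ],
  jaw=1,
)

```text
time: 12.45
tool_pos: [455.0, 76.8, 54.8]
tcp_rot: [3.142, 0.0, 1.33]
contact_force: [-0.8, 0.3, 1.2]
grip_width: 45.6
finger_force: 30.0
```

play_rows(
  commands=[
    {"x": 0,"y": 0,"z": -0.01,"twist": 0},
    {"x": 0,"y": 0,"z": -0.025,"twist": 0},
    {"x": 0,"y": 0,"z": -0.045,"twist": 0},
    {"x": 0,"y": 0,"z": -0.065,"twist": 0},
    {"x": 0,"y": 0,"z": -0.075,"twist": 0},
    {"x": 0,"y": 0,"z": -0.08,"twist": 0},
    {"x": 0,"y": 0,"z": -0.08,"twist": 0},
    {"x": 0,"y": 0,"z": -0.08,"twist": 0},
  ],
)

```text
time: 13.25
tool_pos: [454.6, 76.9, 134.1]
tcp_rot: [-3.14, 0.0, 1.33]
contact_force: [0.0, -0.5, -1.4]
grip_width: 45.6
finger_force: 30.0
```

play_rows(
  commands=[
    {"x": -0.009,"y": 0.018,"z": 0,"twist": -3},
    {"x": -0.025,"y": 0.05,"z": 0,"twist": -9},
    {"x": -0.045,"y": 0.09,"z": 0,"twist": -16},
    {"x": -0.065,"y": 0.13,"z": 0,"twist": -23},
    {"x": -0.085,"y": 0.17,"z": 0,"twist": -30},
    {"x": -0.102,"y": 0.204,"z": 0,"twist": -36},
    {"x": -0.112,"y": 0.224,"z": 0,"twist": -38.4},
    {"x": -0.112,"y": 0.224,"z": 0,"twist": -38.4},
  ],
)

```text
time: 14.05
tool_pos: [647.0, -87.6, 132.6]
tcp_rot: [-3.141, -0.0, 1.999]
contact_force: [0.7, 0.5, -0.9]
grip_width: 46.0
finger_force: 30.0
```

play_rows(
  commands=[
    {"x": 0,"y": 0,"z": 0,"twist": 0},
    {"x": 0,"y": 0,"z": 0,"twist": 0},
    {"x": 0,"y": 0,"z": 0.005,"twist": 0},
    {"x": 0,"y": 0,"z": 0.012,"twist": 0},
    {"x": 0,"y": 0,"z": 0.018,"twist": 0},
    {"x": 0,"y": 0,"z": 0.02,"twist": 0},
    {"x": 0,"y": 0,"z": 0.02,"twist": 0},
    {"x": 0,"y": 0,"z": 0.02,"twist": 0},
  ],
)

```text
time: 14.85
tool_pos: [645.9, -85.3, 114.8]
tcp_rot: [3.142, 0.0, 2.0]
contact_force: [0.1, 0.3, 0.4]
grip_width: 45.4
finger_force: 30.0
```

Run:
```python
from h import *
w=cap('wrist');o=bot.get_obs();print(o['tool_pos'],o['tcp_rot'])
cv2.imwrite('pics/w6.png',cv2.resize(w['pixels'][100:340,160:480,::-1],None,fx=2,fy=2))
```

```text
[646.00329428 -85.3555709  114.93634321] [3.14124418e+00 3.86034246e-04 2.00038573e+00]
```

View pics/w6.png

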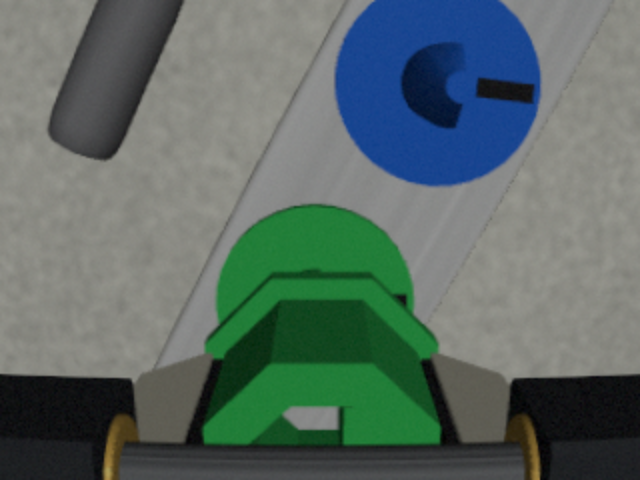

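The green adapter is held square and centred over the disc at (315,300), whose mark at (400,300) points right, as does the bore flat at (340,425). I'll lower it, release, and go on to blue.

play_rows(
  commands=[
    {"x": 0,"y": 0,"z": 0.008,"twist": 0},
    {"x": 0,"y": 0,"z": 0.018,"twist": 0},
    {"x": 0,"y": 0,"z": 0.028,"twist": 0},
    {"x": 0,"y": 0,"z": 0.038,"twist": 0},
    {"x": 0,"y": 0,"z": 0.047,"twist": 0},
    {"x": 0,"y": 0,"z": 0.053,"twist": 0},
    {"x": 0,"y": 0,"z": 0.056,"twist": 0},
    {"x": 0,"y": 0,"z": 0.056,"twist": 0},
  ],
)

```text
time: 15.7
tool_pos: [645.9, -85.3, 58.9]
tcp_rot: [3.141, 0.0, 2.0]
contact_force: [-0.4, 0.6, -0.1]
grip_width: 46.2
finger_force: 30.0
```

play_rows(
  commands=[
    {"x": 0,"y": 0,"z": 0,"twist": 0},
    {"x": 0,"y": 0,"z": 0,"twist": 0},
    {"x": 0,"y": 0,"z": 0,"twist": 0},
    {"x": 0,"y": 0,"z": 0,"twist": 0},
    {"x": 0,"y": 0,"z": 0,"twist": 0},
    {"x": 0,"y": 0,"z": 0,"twist": 0},
    {"x": 0,"y": 0,"z": 0,"twist": 0},
    {"x": 0,"y": 0,"z": 0,"twist": 0},
  ],
  jaw=0,
)

```text
time: 16.5
tool_pos: [645.8, -85.3, 58.7]
tcp_rot: [3.142, 0.0, 2.0]
contact_force: [0.0, -0.2, 0.7]
grip_width: 92.1
finger_force: 0.0
```

play_rows(
  commands=[
    {"x": 0,"y": 0,"z": -0.01,"twist": 0},
    {"x": 0,"y": 0,"z": -0.025,"twist": 0},
    {"x": 0,"y": 0,"z": -0.045,"twist": 0},
    {"x": 0,"y": 0,"z": -0.065,"twist": 0},
    {"x": 0,"y": 0,"z": -0.076,"twist": 0},
    {"x": 0,"y": 0,"z": -0.076,"twist": 0},
    {"x": 0,"y": 0,"z": -0.076,"twist": 0},
    {"x": 0,"y": 0,"z": -0.076,"twist": 0},
  ],
)

```text
time: 17.3
tool_pos: [645.3, -85.2, 133.7]
tcp_rot: [-3.14, -0.001, 2.0]
contact_force: [-0.5, -0.2, 1.6]
grip_width: 92.1
finger_force: 0.0
```

play_rows(
  commands=[
    {"x": 0.013,"y": -0.011,"z": 0,"twist": 0},
    {"x": 0.04,"y": -0.035,"z": 0,"twist": -0.9},
    {"x": 0.073,"y": -0.064,"z": 0,"twist": -0.9},
    {"x": 0.106,"y": -0.093,"z": 0,"twist": -0.9},
    {"x": 0.135,"y": -0.119,"z": 0,"twist": -0.9},
    {"x": 0.153,"y": -0.135,"z": 0,"twist": -0.9},
    {"x": 0.16,"y": -0.141,"z": 0,"twist": -0.9},
    {"x": 0.16,"y": -0.141,"z": 0,"twist": -0.9},
  ],
)

```text
time: 18.1
tool_pos: [450.6, 1.7, 134.6]
tcp_rot: [-3.141, -0.0, 2.017]
contact_force: [-0.1, 0.4, -0.4]
grip_width: 92.0
finger_force: 0.0
```

play_rows(
  commands=[
    {"x": 0,"y": 0,"z": 0,"twist": 0},
    {"x": 0,"y": 0,"z": 0.01,"twist": 0},
    {"x": 0,"y": 0,"z": 0.03,"twist": 0},
    {"x": 0,"y": 0,"z": 0.05,"twist": 0},
    {"x": 0,"y": 0,"z": 0.065,"twist": 0},
    {"x": 0,"y": 0,"z": 0.075,"twist": 0},
    {"x": 0,"y": 0,"z": 0.08,"twist": 0},
    {"x": 0,"y": 0,"z": 0.08,"twist": 0},
  ],
)

```text
time: 18.9
tool_pos: [451.0, 1.3, 54.0]
tcp_rot: [-3.141, -0.001, 2.016]
contact_force: [-0.2, 0.6, -0.0]
grip_width: 91.9
finger_force: 0.0
```

play_rows(
  commands=[
    {"x": 0,"y": 0,"z": 0,"twist": 0},
    {"x": 0,"y": 0,"z": 0,"twist": 0},
    {"x": 0,"y": 0,"z": 0,"twist": 0},
    {"x": 0,"y": 0,"z": 0,"twist": 0},
    {"x": 0,"y": 0,"z": 0,"twist": 0},
    {"x": 0,"y": 0,"z": 0,"twist": 0},
    {"x": 0,"y": 0,"z": 0,"twist": 0},
    {"x": 0,"y": 0,"z": 0,"twist": 0},
  ],
  jaw=1,
)

```text
time: 19.7
tool_pos: [451.0, 1.5, 54.8]
tcp_rot: [-3.142, 0.0, 2.016]
contact_force: [0.0, 0.8, 2.0]
grip_width: 45.6
finger_force: 30.0
```

play_rows(
  commands=[
    {"x": 0,"y": 0,"z": -0.01,"twist": 0},
    {"x": 0,"y": 0,"z": -0.025,"twist": 0},
    {"x": 0,"y": 0,"z": -0.045,"twist": 0},
    {"x": 0,"y": 0,"z": -0.065,"twist": 0},
    {"x": 0,"y": 0,"z": -0.075,"twist": 0},
    {"x": 0,"y": 0,"z": -0.08,"twist": 0},
    {"x": 0,"y": 0,"z": -0.08,"twist": 0},
    {"x": 0,"y": 0,"z": -0.08,"twist": 0},
  ],
)

```text
time: 20.5
tool_pos: [450.6, 1.5, 134.1]
tcp_rot: [-3.141, -0.001, 2.016]
contact_force: [0.3, 0.2, -0.1]
grip_width: 45.9
finger_force: 30.0
```

play_rows(
  commands=[
    {"x": -0.008,"y": 0.015,"z": 0,"twist": 1},
    {"x": -0.022,"y": 0.043,"z": 0,"twist": 2},
    {"x": -0.04,"y": 0.078,"z": 0,"twist": 3},
    {"x": -0.058,"y": 0.113,"z": 0,"twist": 4},
    {"x": -0.075,"y": 0.146,"z": 0,"twist": 5},
    {"x": -0.087,"y": 0.168,"z": 0,"twist": 6},
    {"x": -0.092,"y": 0.178,"z": 0,"twist": 6.3},
    {"x": -0.092,"y": 0.178,"z": 0,"twist": 6.3},
  ],
)

```text
time: 21.3
tool_pos: [651.8, -5.0, 132.7]
tcp_rot: [-3.14, -0.001, 1.906]
contact_force: [-0.4, -0.3, -1.4]
grip_width: 45.7
finger_force: 30.0
```

play_rows(
  commands=[
    {"x": 0,"y": 0,"z": 0,"twist": 0},
    {"x": 0,"y": 0,"z": 0,"twist": 0},
    {"x": 0,"y": 0,"z": 0.005,"twist": 0},
    {"x": 0,"y": 0,"z": 0.012,"twist": 0},
    {"x": 0,"y": 0,"z": 0.018,"twist": 0},
    {"x": 0,"y": 0,"z": 0.02,"twist": 0},
    {"x": 0,"y": 0,"z": 0.02,"twist": 0},
    {"x": 0,"y": 0,"z": 0.02,"twist": 0},
  ],
)

```text
time: 22.1
tool_pos: [651.4, -4.9, 114.8]
tcp_rot: [3.141, 0.0, 1.906]
contact_force: [0.3, -0.1, -0.9]
grip_width: 46.1
finger_force: 30.0
```

Run:
```python
from h import *
w=cap('wrist');o=bot.get_obs();print(o['tool_pos'],o['tcp_rot'])
cv2.imwrite('pics/w7.png',cv2.resize(w['pixels'][100:340,160:480,::-1],None,fx=2,fy=2))
cap('scene','s7')
```

```text
[651.47360555  -4.92500208 114.92508976] [3.14114350e+00 3.04628626e-04 1.90620704e+00]
```

View pics/w7.png

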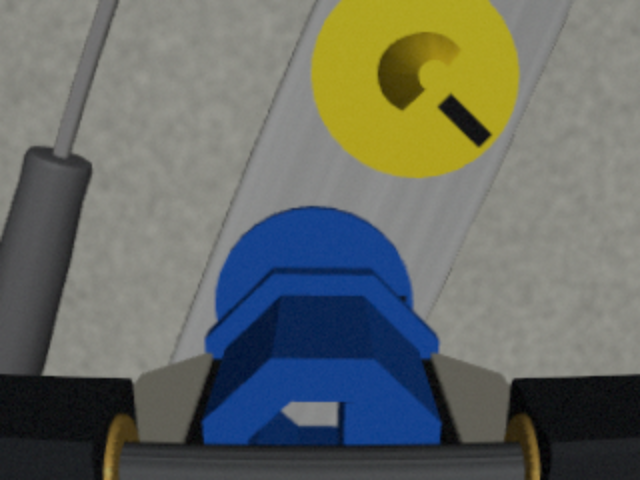

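View pics/s7.png

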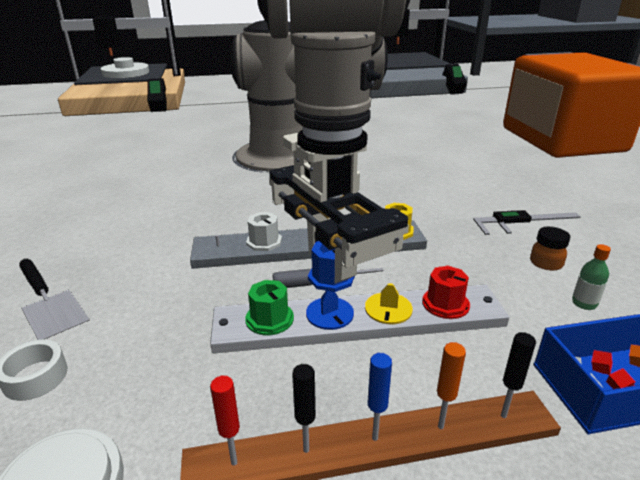

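The scene view shows green (268,305) and red (447,290) seated, white (262,230) untouched, and blue centred over its post. I'll finish blue and then do yellow.

play_rows(
  commands=[
    {"x": 0,"y": 0,"z": 0.008,"twist": 0},
    {"x": 0,"y": 0,"z": 0.018,"twist": 0},
    {"x": 0,"y": 0,"z": 0.028,"twist": 0},
    {"x": 0,"y": 0,"z": 0.038,"twist": 0},
    {"x": 0,"y": 0,"z": 0.047,"twist": 0},
    {"x": 0,"y": 0,"z": 0.053,"twist": 0},
    {"x": 0,"y": 0,"z": 0.056,"twist": 0},
    {"x": 0,"y": 0,"z": 0.056,"twist": 0},
  ],
)

```text
time: 23.0
tool_pos: [651.2, -4.9, 58.9]
tcp_rot: [-3.141, 0.0, 1.906]
contact_force: [-1.8, -0.6, -0.8]
grip_width: 45.5
finger_force: 30.0
```

play_rows(
  commands=[
    {"x": 0,"y": 0,"z": 0,"twist": 0},
    {"x": 0,"y": 0,"z": 0,"twist": 0},
    {"x": 0,"y": 0,"z": 0,"twist": 0},
    {"x": 0,"y": 0,"z": 0,"twist": 0},
    {"x": 0,"y": 0,"z": 0,"twist": 0},
    {"x": 0,"y": 0,"z": 0,"twist": 0},
    {"x": 0,"y": 0,"z": 0,"twist": 0},
    {"x": 0,"y": 0,"z": 0,"twist": 0},
  ],
  jaw=0,
)

```text
time: 23.8
tool_pos: [651.3, -4.9, 58.7]
tcp_rot: [3.142, 0.0, 1.906]
contact_force: [-0.0, -0.9, 0.3]
grip_width: 91.8
finger_force: 0.0
```

play_rows(
  commands=[
    {"x": 0,"y": 0,"z": -0.01,"twist": 0},
    {"x": 0,"y": 0,"z": -0.025,"twist": 0},
    {"x": 0,"y": 0,"z": -0.045,"twist": 0},
    {"x": 0,"y": 0,"z": -0.065,"twist": 0},
    {"x": 0,"y": 0,"z": -0.076,"twist": 0},
    {"x": 0,"y": 0,"z": -0.076,"twist": 0},
    {"x": 0,"y": 0,"z": -0.076,"twist": 0},
    {"x": 0,"y": 0,"z": -0.076,"twist": 0},
  ],
)

```text
time: 24.6
tool_pos: [650.7, -4.8, 133.7]
tcp_rot: [-3.14, -0.001, 1.906]
contact_force: [-1.2, -0.2, -0.1]
grip_width: 91.7
finger_force: 0.0
```

play_rows(
  commands=[
    {"x": 0.017,"y": -0.01,"z": 0,"twist": 3},
    {"x": 0.047,"y": -0.029,"z": 0,"twist": 9},
    {"x": 0.085,"y": -0.052,"z": 0,"twist": 16},
    {"x": 0.125,"y": -0.077,"z": 0,"twist": 24},
    {"x": 0.163,"y": -0.1,"z": 0,"twist": 31},
    {"x": 0.195,"y": -0.12,"z": 0,"twist": 37},
    {"x": 0.212,"y": -0.13,"z": 0,"twist": 40.4},
    {"x": 0.212,"y": -0.13,"z": 0,"twist": 40.4},
  ],
)

```text
time: 25.4
tool_pos: [456.2, 153.8, 134.1]
tcp_rot: [-3.139, 0.001, 1.203]
contact_force: [0.1, -0.4, 0.7]
grip_width: 92.0
finger_force: 0.0
```

play_rows(
  commands=[
    {"x": 0,"y": 0,"z": 0,"twist": 0},
    {"x": 0,"y": 0,"z": 0.01,"twist": 0},
    {"x": 0,"y": 0,"z": 0.03,"twist": 0},
    {"x": 0,"y": 0,"z": 0.05,"twist": 0},
    {"x": 0,"y": 0,"z": 0.065,"twist": 0},
    {"x": 0,"y": 0,"z": 0.075,"twist": 0},
    {"x": 0,"y": 0,"z": 0.08,"twist": 0},
    {"x": 0,"y": 0,"z": 0.08,"twist": 0},
  ],
)

```text
time: 26.2
tool_pos: [458.8, 152.1, 53.9]
tcp_rot: [-3.141, 0.001, 1.201]
contact_force: [0.6, 0.4, -0.5]
grip_width: 92.2
finger_force: 0.0
```

play_rows(
  commands=[
    {"x": 0,"y": 0,"z": 0,"twist": 0},
    {"x": 0,"y": 0,"z": 0,"twist": 0},
    {"x": 0,"y": 0,"z": 0,"twist": 0},
    {"x": 0,"y": 0,"z": 0,"twist": 0},
    {"x": 0,"y": 0,"z": 0,"twist": 0},
    {"x": 0,"y": 0,"z": 0,"twist": 0},
    {"x": 0,"y": 0,"z": 0,"twist": 0},
    {"x": 0,"y": 0,"z": 0,"twist": 0},
  ],
  jaw=1,
)

```text
time: 27.0
tool_pos: [458.7, 152.5, 54.8]
tcp_rot: [3.142, 0.0, 1.201]
contact_force: [0.2, 0.0, 1.7]
grip_width: 45.9
finger_force: 30.0
```

play_rows(
  commands=[
    {"x": 0,"y": 0,"z": -0.01,"twist": 0},
    {"x": 0,"y": 0,"z": -0.025,"twist": 0},
    {"x": 0,"y": 0,"z": -0.045,"twist": 0},
    {"x": 0,"y": 0,"z": -0.065,"twist": 0},
    {"x": 0,"y": 0,"z": -0.075,"twist": 0},
    {"x": 0,"y": 0,"z": -0.08,"twist": 0},
    {"x": 0,"y": 0,"z": -0.08,"twist": 0},
    {"x": 0,"y": 0,"z": -0.08,"twist": 0},
  ],
)

```text
time: 27.8
tool_pos: [458.3, 152.4, 134.1]
tcp_rot: [-3.141, 0.001, 1.201]
contact_force: [0.6, -0.9, -1.4]
grip_width: 45.9
finger_force: 30.0
```

play_rows(
  commands=[
    {"x": 0,"y": 0.015,"z": 0,"twist": 1},
    {"x": 0,"y": 0.05,"z": 0,"twist": 1},
    {"x": 0,"y": 0.09,"z": 0,"twist": 2},
    {"x": 0,"y": 0.13,"z": 0,"twist": 2},
    {"x": -0.001,"y": 0.17,"z": 0,"twist": 2.3},
    {"x": -0.001,"y": 0.2,"z": 0,"twist": 2.3},
    {"x": -0.001,"y": 0.212,"z": 0,"twist": 2.3},
    {"x": -0.001,"y": 0.212,"z": 0,"twist": 2.3},
  ],
)

```text
time: 28.6
tool_pos: [656.7, 73.9, 132.7]
tcp_rot: [-3.14, 0.001, 1.159]
contact_force: [-0.9, 0.1, -0.6]
grip_width: 45.8
finger_force: 30.0
```

play_rows(
  commands=[
    {"x": 0,"y": 0,"z": 0,"twist": 0},
    {"x": 0,"y": 0,"z": 0,"twist": 0},
    {"x": 0,"y": 0,"z": 0.005,"twist": 0},
    {"x": 0,"y": 0,"z": 0.012,"twist": 0},
    {"x": 0,"y": 0,"z": 0.018,"twist": 0},
    {"x": 0,"y": 0,"z": 0.02,"twist": 0},
    {"x": 0,"y": 0,"z": 0.02,"twist": 0},
    {"x": 0,"y": 0,"z": 0.02,"twist": 0},
  ],
)

```text
time: 29.4
tool_pos: [656.1, 75.0, 114.8]
tcp_rot: [3.141, 0.0, 1.161]
contact_force: [-0.4, 0.2, -0.2]
grip_width: 46.4
finger_force: 30.0
```

Run:
```python
from h import *
w=cap('wrist');o=bot.get_obs();print(o['tool_pos'],o['tcp_rot'])
cv2.imwrite('pics/w8.png',cv2.resize(w['pixels'][100:340,160:480,::-1],None,fx=2,fy=2))
```

```text
[656.21618399  74.91496029 114.92320168] [ 3.14115129e+00 -8.39458503e-05  1.16087368e+00]
```

View pics/w8.png

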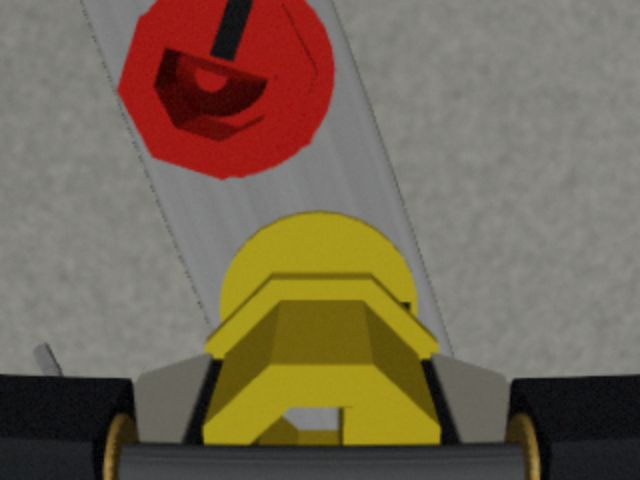

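The yellow adapter is centred over its disc at (318,305) with its flat towards the mark at (405,305). I'll lower it, release and retreat.

play_rows(
  commands=[
    {"x": 0,"y": 0,"z": 0.008,"twist": 0},
    {"x": 0,"y": 0,"z": 0.018,"twist": 0},
    {"x": 0,"y": 0,"z": 0.028,"twist": 0},
    {"x": 0,"y": 0,"z": 0.038,"twist": 0},
    {"x": 0,"y": 0,"z": 0.047,"twist": 0},
    {"x": 0,"y": 0,"z": 0.053,"twist": 0},
    {"x": 0,"y": 0,"z": 0.056,"twist": 0},
    {"x": 0,"y": 0,"z": 0.056,"twist": 0},
  ],
)

```text
time: 30.25
tool_pos: [656.2, 74.9, 58.9]
tcp_rot: [3.141, -0.0, 1.161]
contact_force: [-1.0, 0.2, -0.3]
grip_width: 45.8
finger_force: 30.0
```

play_rows(
  commands=[
    {"x": 0,"y": 0,"z": 0,"twist": 0},
    {"x": 0,"y": 0,"z": 0,"twist": 0},
    {"x": 0,"y": 0,"z": 0,"twist": 0},
    {"x": 0,"y": 0,"z": 0,"twist": 0},
    {"x": 0,"y": 0,"z": 0,"twist": 0},
    {"x": 0,"y": 0,"z": 0,"twist": 0},
    {"x": 0,"y": 0,"z": 0,"twist": 0},
    {"x": 0,"y": 0,"z": 0,"twist": 0},
  ],
  jaw=0,
)

```text
time: 31.05
tool_pos: [656.1, 75.0, 58.7]
tcp_rot: [3.141, 0.0, 1.161]
contact_force: [0.5, 0.1, 0.0]
grip_width: 91.5
finger_force: 0.0
```

play_rows(
  commands=[
    {"x": 0,"y": 0,"z": -0.01,"twist": 0},
    {"x": 0,"y": 0,"z": -0.025,"twist": 0},
    {"x": 0,"y": 0,"z": -0.05,"twist": 0},
    {"x": 0,"y": 0,"z": -0.08,"twist": 0},
    {"x": 0,"y": -0.015,"z": -0.11,"twist": 0},
    {"x": 0,"y": -0.04,"z": -0.14,"twist": 0},
    {"x": 0,"y": -0.075,"z": -0.165,"twist": 0},
    {"x": 0,"y": -0.1,"z": -0.18,"twist": 0},
  ],
)

```text
time: 31.85
tool_pos: [563.5, 115.5, 242.7]
tcp_rot: [3.138, -0.002, 1.161]
contact_force: [0.1, -0.7, 0.6]
grip_width: 91.9
finger_force: 0.0
```

play_rows(
  commands=[
    {"x": 0,"y": -0.025,"z": 0,"twist": 0},
    {"x": 0,"y": -0.06,"z": 0,"twist": 0},
    {"x": 0,"y": -0.09,"z": 0,"twist": 0},
    {"x": 0,"y": -0.11,"z": 0,"twist": 0},
    {"x": 0,"y": -0.12,"z": 0,"twist": 0},
    {"x": 0,"y": -0.12,"z": 0,"twist": 0},
    {"x": 0,"y": -0.12,"z": 0,"twist": 0},
    {"x": 0,"y": -0.12,"z": 0,"twist": 0},
  ],
)

```text
time: 32.65
tool_pos: [455.3, 162.3, 238.8]
tcp_rot: [3.141, -0.0, 1.16]
contact_force: [0.5, 0.1, 0.0]
grip_width: 91.8
finger_force: 0.0
```

Run:
```python
from h import *
c=cap('scene')
cv2.imwrite('pics/s9.png',cv2.resize(c['pixels'][190:360,180:520,::-1],None,fx=2.3,fy=2.3))
```

```text
(no output)
```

View pics/s9.png

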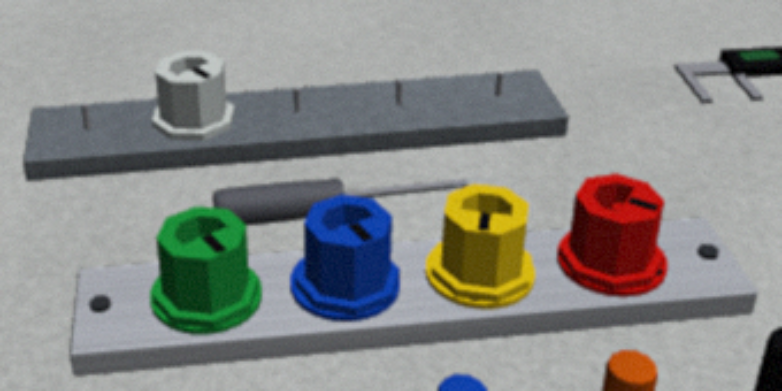

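All four adapters sit upright on their discs: green (205,265), blue (345,255), yellow (482,243), red (612,232). White (192,95) is in place and the arm is clear.

```bash
python3 -c "
from plant import bot
print(bot.close_job())"
```

```text
the job is handed in; nothing more can be done
None
```

The red, yellow, blue and green adapters are each seated on their own colour's post with flats aligned, the white one was left where it stood, and the job was handed in at about 33 s; no verdict came back.

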